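Clamp a pipe tee for a pressure test: wind the tension wheel firm

ROBOT

A 6-joint arm with a two-finger parallel gripper is mounted at the origin on a cart in front of the work surface, level with it; the furniture and walls round the work are solid. World frame = base frame: x ahead of the robot, y to its left, z up, the work surface at z = 0. Lengths are in mm, angles in rad, forces in N, time in s.
With the tool pointing down it reaches from about 350 to 975 mm from the base axis. Payload 7.1 kg.
Tool frame: the origin (TCP) lies between the finger pads; the fingertips stand 8 mm ahead of it and the grasp point (between the pads) lies 11 mm behind it; x points along the fingers, y is the direction in which the jaws open and shut, and the axes are right-handed (so a half turn about x gives the same grasp; the last joint's range is limited). The gripper opens to 88 mm and grips with 3 to 60 N. Pads are 20 mm wide; open, the fingers measure 115 mm over their backs; the gripper's body (75 mm by 178 mm) begins 61 mm behind the grasp point.
Start: joints at [-1.137, 0.423, 1.63, -0, 1.089, -0.019], TCP at [273.442, -561.991, 230.675] pointing down, gripper open.
Joint ranges: [-3, 3], [-0.9, 2.11], [0.09, 2.58], [-1.31, 4.45], [0.11, 2.69], [-2.54, 2.54]. Speed limits (rad/s): [2.39, 2.39, 3.01, 3.14, 3.14, 3.14].

INTERFACE

Orientations are given as a rotation vector (axis times angle).
In Python, from workcell import ctrl gives the robot as it stands.
- The arm moves only by the tool apply_moves, never from a script. Its argument "increments" is a list of rows, each an object with "gripper": the opening in per cent of the stroke, from 0 (shut) to 100 (fully open); "delta_pos": the shift along the tool's x, y, z in cm, a list of three; "dr": the turn, a rotation vector about the tool's x, y, z in rad, a list of three. In form: [{"gripper": gripper, "delta_pos": [dx, dy, dz], "dr": [ax, ay, az]}, ...]. A call has exactly 5 rows; each row shifts and turns the commanded pose from where the row before left it, along the tool's axes as they then stand; what a row does not reach is not made up. A row lasts 1/12 s, in which the tool goes at most 41.7 mm and 7.16 degrees, less where a joint would pass 70% of its speed; a pose out of reach is approached as far as the arm can. A call with a gripper value outside its range is refused whole. The fingers move at their own pace and stop on an object; the grip force is fixed at half the most. Time passes only in rows, so rows that do not move let the fingers close, or fill a call up. It gives the time, the measured TCP pose, the force and the opening at its end, in the units of the state.
- ctrl.get_obs(): the state, without advancing time (a new reading comes with each control period).
- ctrl.get_image(name): name is "side" or "top" or "wrist"; returns a dict with "img" (480x640x3 uint8, red, green, blue), "range_z" (480x640 float32, mm along the optical axis (not along the pixel's ray), 0 where there is no reading), "mtx" (3x3 intrinsics, pixels), "k1" (the pictures are not rectified: a ray, as slopes to the right and down, at radius r is drawn at 1 + k1 r^2 times it, then the intrinsics apply), "rvec" (rotation vector, rad) and "tvec" (3), from world to camera coordinates, as OpenCV has them. Camera axes: x right, y down, z forward; pixel columns grow to the right and rows downward; lengths in mm; the calibration is good to about 2 mm. A picture is of the moment at which its call begins.
- ctrl.close_job(): hands the job in, once; it reports no verdict.
The state is a dict: "t": time; "qpos": joint angles; "qvel": joint speeds; "joint_torque": joint torques, N m; "ee_pos": TCP position; "orientation": TCP orientation; "ft_force": force on the tool from outside, world axes, zero at the start; "moment": the same for the moment, N m; "width": finger opening in mm.
Only numpy, scipy, OpenCV 4.12 (cv2) and the standard library are available. Lean on these libraries where they do the work, as an engineer would, in place of code of your own. Each camera call takes 0.05 s, during which the arm holds its last target. There are 200 camera calls.

TASK

Get the loose PVC tee ready for its leak test: lay it flat in the nest of locating pins on the pulled-out tray of the test clamp, its branch pointing away from the robot, then slide the tray fully home under the pad. Wind the tension wheel clockwise by its crank knob until the pad grips the tee with a firm, set feel: about 15 N of push at the knob, where running free takes about 9 N, well short of the 20 N that would crack it. Leave the tee clamped and the tray home, and do not disturb the other things on the bench.

Things in the scene. Friction and masses are not known exactly. Their poses are not given: they have to be found in the camera images.
- press: Fixed bench test clamp, wheel on top. Base plate 150 (x) x 385 (y) x 12 mm, from y = -300 to +85 mm of this frame; grey crosshead on two columns, 137 to 164 mm above the bench. Origin on the bench right under the wheel and spindle axis; z up, x away from the robot; the tray slides along y, +y inward (home). Never moves.
- hub (a point): Point on the vertical axis of the tension wheel, at the mid-height of the crank knob (216 mm above the bench); axes as the press.
- crank_knob (a point): Centre of the upright black crank knob on the wheel: 20 mm diameter, 40 mm tall (196 to 236 mm above the bench), 55 mm from the wheel axis. It spins freely on its pin, so it can be held and carried round the hub in a circle without turning the hand. Its clockwise travel from the start until the pad loads the tee is 3.4 to 5.4 rad.
- pad: Round grey pressure pad, 60 mm diameter, under the crosshead on the spindle; origin at the centre of its underside, 88 to 107 mm above the bench at the start. It has 0 to 4 mm of loose lash, different each time, taken up at hardly any load after it meets the tee; then a stiff spring pack (35 N per mm) bears. Clamping above 80 N (about 20 N at the knob) cracks the tee.
- tray (a joint): Travel of the tray in m: 0 fully pulled out, 0.150 home against its stop. Starts between 0 and 0.025. Slides with about 2 N of friction and stays where it is left.
- nest (a point): Centre of the nest on the tray's top face, 21.5 mm above the bench; axes parallel to the press's, moves with the tray. Six 8 mm round-topped steel pins, 18 mm high, at (x, y) = (-35.5, +-30), (15.5, +-30), (-10, +-46) mm from here. A seated tee has axes parallel to these (branch to +x) and its centre 19.5 mm above this point; clearance 2 mm each way.
- tray_handle (a point): Grip point of the tray's upright black round handle, 16 mm diameter; 54.5 mm above the bench, its top at 77.5 mm; 130 mm outward (-y) of the nest centre. Needs a push along the press's +y.
- tee_center (a point): Centre of the loose light-green PVC tee, 60 (x) x 80 (y) x 39 mm, under 0.1 kg, lying flat on the bench, this point 19.5 mm up. Its run lies along y at x = -10 mm (end collars 39 mm diameter, 32 mm between), its branch points to +x. At y = 0 it can be gripped along x from the back of the run (x = -26 mm) to the branch end (x = +30 mm), 56 mm apart.
- elbow: Grey PVC elbow, 58 x 58 x 41 mm, bystander; origin at its underside.
- valve: Dark grey PVC ball valve with red lever, 54 x 132 x 72 mm, bystander; origin at its underside.
- stone: Blue air stone, 25 x 58 x 25 mm, bystander; origin at its underside.
- pen: Yellow pH pen, 30 x 149 x 20 mm, bystander; origin at its underside.
- wheel: Tension wheel, 136 mm across, rim top 193 mm above the bench; clockwise from above lowers the pad 9 mm per rad. Screw friction (0.5 N m, 9 N at the knob) resists and holds it where it is left. Once the pad loads up, the push rises by 1 N per 6 N of clamping, about 0.8 N per mm of knob travel. Set feel 15 N while turning (just after a stop the hand feels 3 to 4 N less, after a quick move still less); 13 to 18 N will do.
Things that resemble listed ones, but are neither listed nor needed, are in the scene too. What is shaped like the part that bears tee_center but orange or pink is not meant.

How it is judged (in metres and radians):
On the way, in this order (a step that is already met when the one before it is completed fails the run):
1. the tee lies flat in the nest, let go, with the tray still out (horizontal distance between tee_center and nest below 0.007 m and z of tee_center in the frame of nest between 0.015 and 0.024 m and angle between tee_center's own z axis and vertical below 0.1 rad and contact force between the fingers and tee below 0.2 N and value of joint tray below 0.12 m), for 0.1 s.
2. the tray is home with the tee in its nest (value of joint tray above 0.146 m and horizontal distance between tee_center and nest below 0.007 m and contact force between pad and tee below 1 N), for 0.1 s.
At the end, for the whole second after the job is handed in: The tray is home (at least 146 mm of its 150 mm travel), the tee lies flat (within 0.1 rad) in the nest (within 7 mm of its centre), and the pad clamps it with 20 to 80 N (a push of about 13 to 20 N at the knob) (contact force between pad and tee between 20 and 80 N and value of joint tray above 0.146 m and horizontal distance between tee_center and nest below 0.007 m and angle between tee_center's own z axis and vertical below 0.1 rad); the robot touches nothing.
It fails at once if the tee is overclamped (more than 80 N under the pad) (contact force between pad and tee above 80 N).
It fails at once if a bystander is displaced by more than 30 mm (distance of any of elbow, valve, stone, pen from where it was at the start of the episode above 0.03 m).
It also fails if it takes over 72 s, if anything falls off the work surface, if the arm or the gripper's body presses on something with over 40 N, if the wrist force passes 120 N, or if a joint passes its speed limit or range.

## Working session

There is one attempt and no reset: what is moved stays moved. The work goes in short steps, Python scripts to look and compute and a tool call to move; the robot and the scene stay as the last step left them, time stands still between calls to the robot, and variables do not carry over. Pictures are saved under pics/ and viewed, about 8 in all and at most 12, crops included, and the job is handed in when it is done.

Besides the shell and the picture viewer there is one more tool, called as name([rows], argument=value, ...), one row to a line, values as JSON. apply_moves: Moves the arm, as the interface text tells. Its arguments: {"type":"object","properties":{"increments":{"type":"array","items":{"type":"object","properties":{"gripper":{"type":"number"},"delta_pos":{"type":"array","items":{"type":"number"}},"dr":{"type":"array","items":{"type":"number"}}}}}},"required":["increments"]}

```bash
mkdir -p pics; cat > h.py <<'E'
import numpy as np, cv2
from workcell import ctrl
def grab(n):
    d=ctrl.get_image(n); np.savez('pics/%s.npz'%n,**d); return d
def pts(d):
    """world xyz per pixel from the depth"""
    K=np.array(d['mtx'],float);R=cv2.Rodrigues(np.array(d['rvec'],float))[0];t=np.array(d['tvec'],float).ravel()
    u,v=np.meshgrid(np.arange(640.),np.arange(480.))
    uv=np.stack([u,v],-1).reshape(-1,1,2)
    s=cv2.undistortPoints(uv,K,np.array([float(d['k1']),0,0,0])).reshape(480,640,2)
    z=d['range_z'].astype(float)
    c=np.dstack([s*z[...,None],z])
    return (c-t)@R
def ray(d,u,v,h):
    K=np.array(d['mtx'],float);R=cv2.Rodrigues(np.array(d['rvec'],float))[0];t=np.array(d['tvec'],float).ravel()
    s=cv2.undistortPoints(np.array([[[u,v]]],float),K,np.array([float(d['k1']),0,0,0])).ravel()
    o=-R.T@t; w=R.T@np.array([s[0],s[1],1]); return o+w*(h-o[2])/w[2]
E
python3 - <<'E'
from h import *
for n in ['top','side']:
    d=grab(n); cv2.imwrite(f'pics/{n}0.png',d['img'][...,::-1]); R=cv2.Rodrigues(np.array(d['rvec'],float))[0]; print(n,-R.T@np.ravel(d['tvec']),d['mtx'],d['k1'])
print(ctrl.get_obs())
E
```

```text
top [ 485.55618064 -183.5427563  1551.57069504] [[490.50458689   0.         318.22935349]
 [  0.         490.50458689 244.04770834]
 [  0.           0.           1.        ]] -0.10536136616528805
side [  163.47152185 -1251.3855095    638.6764881 ] [[593.39027034   0.         324.18986832]
 [  0.         593.39027034 237.46567676]
 [  0.           0.           1.        ]] -0.01492548503649484
{'t': 0.1, 'qpos': array([-1.13699869e+00,  4.23778513e-01,  1.63059233e+00,  2.42807566e-05,
        1.08861186e+00, -1.90315645e-02]), 'qvel': array([ 0.00024876, -0.00298131, -0.00241956, -0.00012353, -0.00114832,
       -0.00021258]), 'joint_torque': array([-2.64710936e-03, -5.45618570e+01, -2.74324179e+01,  6.44029467e-02,
        1.87463744e-02, -3.81529048e-05]), 'ee_pos': array([ 273.25089196, -561.56022895,  229.97897851]), 'orientation': array([ 1.9703033 ,  0.45531794, -1.97083952]), 'ft_force': array([-0.98538043, -0.64530449, -0.52509277]), 'moment': array([0.01358048, 0.01360285, 0.00824871]), 'width': 88.22121867603214}
```

View pics/top0.png

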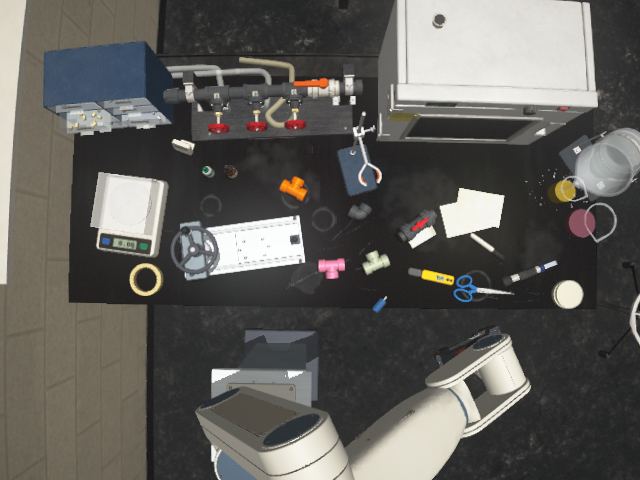

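View pics/side0.png

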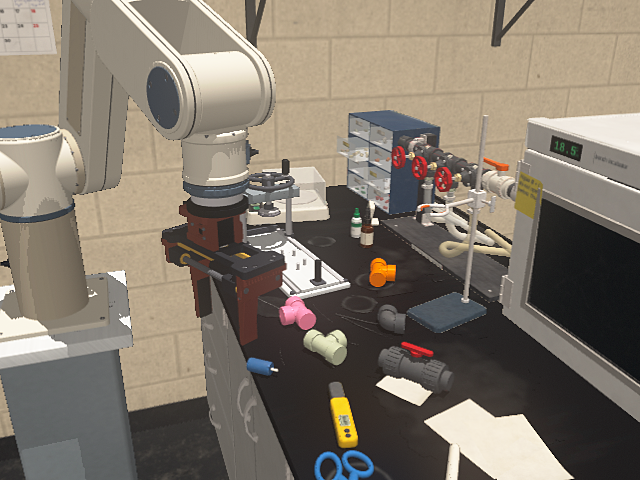

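The candidates are light-green (375,262), pink (331,268) and orange (294,188). The light-green one is the tee meant. The press wheel is at about (195,249), the tray handle near (295,239). I'll enlarge both to confirm.

```bash
python3 - <<'E'
from h import *
d=dict(np.load('pics/top.npz')); im=d['img'][...,::-1]
a=cv2.resize(im[210:290,160:320],None,fx=5,fy=5,interpolation=cv2.INTER_CUBIC)
b=cv2.resize(im[235:285,320:400],None,fx=4,fy=4,interpolation=cv2.INTER_CUBIC)
c=np.zeros((600,800,3),np.uint8);c[:400]=a;c[400:600,:320]=b;cv2.imwrite('pics/crop1.png',c)
P=pts(d);hsv=cv2.cvtColor(im,cv2.COLOR_BGR2HSV)
print('hsv tee',hsv[262,372],hsv[265,380],'P',P[262,375])
m=(hsv[...,0]>25)&(hsv[...,0]<60)&(hsv[...,1]>25)&(hsv[...,2]>90)
w=np.zeros_like(m);w[240:285,355:395]=1;m&=w
q=P[m];q=q[(q[:,2]>5)&(q[:,2]<60)];print(len(q),q.min(0),q.max(0),np.percentile(q[:,2],[50,95]))
(c0,s,an)=cv2.minAreaRect(q[:,:2].astype(np.float32));print('rect',c0,s,an)
h=q[q[:,2]>28]
np.save('pics/tee.npy',q)
# heights
z=P[...,2]
for lo,hi,n in[(130,170,'cross'),(180,200,'rim'),(222,245,'knob'),(65,85,'handle')]:
    mm=(z>lo)&(z<hi);mm[:210]=0;mm[290:]=0;mm[:,:165]=0;mm[:,310:]=0
    r=P[mm];v,u=np.nonzero(mm);print(n,len(r),r.mean(0) if len(r) else '',(u.mean(),v.mean()), r.min(0),r.max(0))
E
```

```text
hsv tee [ 37  41 193] [ 38  39 207] P [ 493.38061792 -353.27859828   38.92044493]
374 [ 455.82501829 -397.56310034    8.67540699] [ 527.47668327 -314.66433755   44.64700804] [33.48305617 41.21623282]
rect (496.41314697265625, -353.2059020996094) (57.374977111816406, 80.45720672607422) 24.74759292602539
cross 743 [516.62655581 177.47387309 161.62199566] (np.float64(193.72947510094212), np.float64(251.39165545087482)) [437.4459065  141.25377997 138.96074447] [603.97346366 220.31277388 169.97601743]
rim 798 [518.47289565 169.53218845 191.07238276] (np.float64(193.87593984962405), np.float64(250.48245614035088)) [455.3985168  103.21286688 180.76865308] [587.93950867 238.78138118 199.99583924]
knob 48 [572.47429358 186.23349732 232.39983893] (np.float64(184.35416666666666), np.float64(230.125)) [564.53599746 178.25691966 223.27047818] [581.11370243 196.8144192  238.72756174]
handle 22 [ 559.89873416 -104.66278684   75.3897266 ] (np.float64(294.09090909090907), np.float64(238.9090909090909)) [ 553.31815202 -110.58725944   65.70534021] [566.03139805 -98.25473008  81.91870534]
```

View pics/crop1.png

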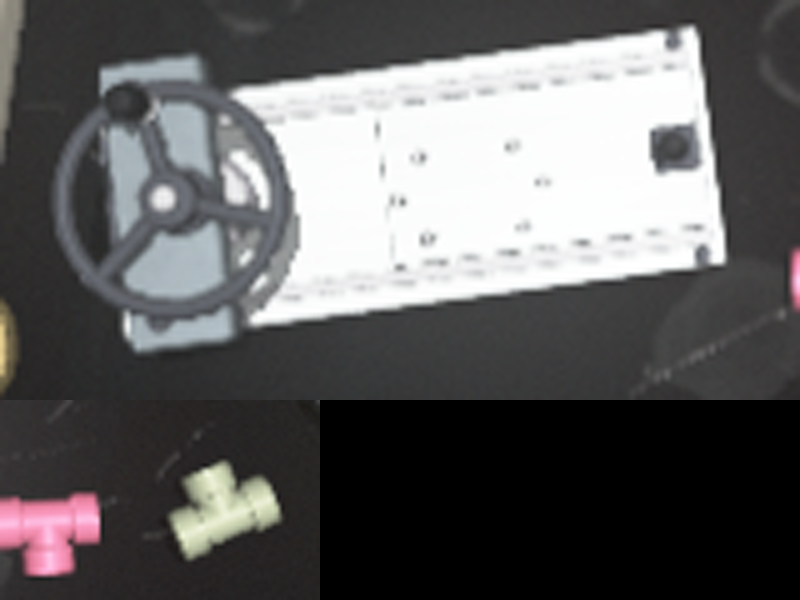

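```bash
python3 - <<'E'
from h import *
d=dict(np.load('pics/top.npz'))
px=[(419,157),(512,147),(543,182),(524,227),(428,239),(399,201)]
w=np.array([ray(d,160+u/5-.4,210+v/5-.4,37.5)[:2] for u,v in px]); print(w.round(1))
nom=np.array([(15.5,30),(15.5,-30),(-10,-46),(-35.5,-30),(-35.5,30),(-10,46)],float)
a=nom-nom.mean(0);b=w-w.mean(0);U,S,Vt=np.linalg.svd(a.T@b);R=(U@Vt).T
t=w.mean(0)-R@nom.mean(0);yaw=np.arctan2(R[1,0],R[0,0]);print('nest',t,'yaw',yaw,'res',(nom@R.T+t-w).round(1).tolist())
P=pts(d);z=P[...,2]
mm=(z>183)&(z<200);mm[:210]=0;mm[290:]=0;mm[:,:165]=0;mm[:,310:]=0
r=P[mm][:,:2];c=(np.percentile(r,1,axis=0)+np.percentile(r,99,axis=0))/2
print('hub',c,cv2.minEnclosingCircle(r.astype(np.float32)),'capray',ray(d,192,249,195))
for n,p in[('hub',ray(d,192,249,195)[:2]),('handle',np.array([559.9,-104.7]))]: print(n,'in nest',R.T@(p-t))
q=np.load('pics/tee.npy');g,s,an=cv2.minAreaRect(q[q[:,2]>15][:,:2].astype(np.float32));print(g,s,an)
o=ctrl.get_obs();T=cv2.Rodrigues(o['orientation'])[0];print(T.round(3))
E
```

```text
[[553.5  54.6]
 [560.4  -3.2]
 [538.9 -22.8]
 [510.9 -11.4]
 [502.8  48.1]
 [526.1  66.5]]
nest [541.98706185  23.33774637] yaw 0.13852206832481503 res [[-0.3, 0.6], [1.1, -1.0], [-0.5, -0.8], [0.0, 0.2], [-0.1, 0.1], [-0.3, 1.0]]
hub [521.3191385  170.43960014] ((521.1275024414062, 171.05125427246094), 67.87274932861328) capray [522.41834425 173.78759784 195.        ]
hub in nest [  1.39276715 151.71075346]
handle in nest [ 6.19659319e-02 -1.29284701e+02]
(496.41314697265625, -353.2059020996094) (57.374977111816406, 80.45720672607422) 24.74759292602539
[[-0.001  0.438 -0.899]
 [ 0.001 -0.899 -0.438]
 [-1.    -0.001 -0.   ]]
```

```bash
cat >> h.py <<'E'
from scipy.spatial.transform import Rotation as Ro
def plan(xyz,yaw,n,start=None):
    """rows (tool axes, cm / rad) from the present pose to tool-down at xyz, jaws along yaw"""
    o=ctrl.get_obs();p=np.array(o['ee_pos'] if start is None else start[0],float);T=Ro.from_rotvec(o['orientation']) if start is None else down(start[1])
    G=down(yaw);rv=(T.inv()*G).as_rotvec()/n;st=(np.array(xyz,float)-p)/n
    for i in range(n):
        print((T.inv().apply(st)/10).round(2).tolist(),rv.round(3).tolist());T=T*Ro.from_rotvec(rv)
def down(y):
    c,s=np.cos(y),np.sin(y);return Ro.from_matrix(np.array([[0,c,s],[0,s,-c],[-1,0,0]]))
E
python3 -c "
from h import *
plan([496.4,-353.2,190],.432,15)"
```

```text
[0.27, -0.6, -1.95] [-0.103, -0.0, 0.0]
[0.27, -0.39, -2.0] [-0.103, -0.0, 0.0]
[0.27, -0.19, -2.03] [-0.103, -0.0, 0.0]
[0.27, 0.02, -2.04] [-0.103, -0.0, 0.0]
[0.27, 0.23, -2.02] [-0.103, -0.0, 0.0]
[0.27, 0.44, -1.99] [-0.103, -0.0, 0.0]
[0.27, 0.64, -1.93] [-0.103, -0.0, 0.0]
[0.27, 0.84, -1.85] [-0.103, -0.0, 0.0]
[0.27, 1.03, -1.76] [-0.103, -0.0, 0.0]
[0.27, 1.2, -1.64] [-0.103, -0.0, 0.0]
[0.27, 1.36, -1.51] [-0.103, -0.0, 0.0]
[0.27, 1.51, -1.36] [-0.103, -0.0, 0.0]
[0.27, 1.65, -1.2] [-0.103, -0.0, 0.0]
[0.27, 1.76, -1.02] [-0.103, -0.0, 0.0]
[0.27, 1.86, -0.83] [-0.103, -0.0, 0.0]
```

apply_moves([
  {"gripper": 100,"delta_pos": [0.27,-0.6,-1.95],"dr": [-0.103,0,0]},
  {"gripper": 100,"delta_pos": [0.27,-0.39,-2.0],"dr": [-0.103,0,0]},
  {"gripper": 100,"delta_pos": [0.27,-0.19,-2.03],"dr": [-0.103,0,0]},
  {"gripper": 100,"delta_pos": [0.27,0.02,-2.04],"dr": [-0.103,0,0]},
  {"gripper": 100,"delta_pos": [0.27,0.23,-2.02],"dr": [-0.103,0,0]},
])

```text
t: 0.52
ee_pos: [348.3, -491.5, 216.6]
orientation: [1.635, 0.865, -1.635]
ft_force: [0.2, 1.0, 0.4]
width: 87.9
```

apply_moves([
  {"gripper": 100,"delta_pos": [0.27,0.44,-1.99],"dr": [-0.103,0,0]},
  {"gripper": 100,"delta_pos": [0.27,0.64,-1.93],"dr": [-0.103,0,0]},
  {"gripper": 100,"delta_pos": [0.27,0.84,-1.85],"dr": [-0.103,0,0]},
  {"gripper": 100,"delta_pos": [0.27,1.03,-1.76],"dr": [-0.103,0,0]},
  {"gripper": 100,"delta_pos": [0.27,1.2,-1.64],"dr": [-0.103,0,0]},
])

```text
t: 0.93
ee_pos: [422.9, -422.2, 203.2]
orientation: [1.27, 1.17, -1.27]
ft_force: [0.3, -0.6, 0.1]
width: 88.0
```

apply_moves([
  {"gripper": 100,"delta_pos": [0.27,1.36,-1.51],"dr": [-0.103,0,0]},
  {"gripper": 100,"delta_pos": [0.27,1.51,-1.36],"dr": [-0.103,0,0]},
  {"gripper": 100,"delta_pos": [0.27,1.65,-1.2],"dr": [-0.103,0,0]},
  {"gripper": 100,"delta_pos": [0.27,1.76,-1.02],"dr": [-0.103,0,0]},
  {"gripper": 100,"delta_pos": [0.27,1.86,-0.83],"dr": [-0.103,0,0]},
])

```text
t: 1.35
ee_pos: [497.6, -353.1, 189.7]
orientation: [0.885, 1.384, -0.885]
ft_force: [0.2, -0.2, -0.3]
width: 87.7
```

```bash
python3 - <<'E'
from h import *
d=grab('wrist');im=d['img'][...,::-1];cv2.imwrite('pics/w1.png',im);o=ctrl.get_obs();print(o['t'],o['ee_pos'],Ro.from_rotvec(o['orientation']).as_matrix().round(3))
P=pts(d);hsv=cv2.cvtColor(im,cv2.COLOR_BGR2HSV)
m=(hsv[...,0]>25)&(hsv[...,0]<60)&(hsv[...,1]>25)&(hsv[...,2]>70)&(P[...,2]>5)&(P[...,2]<45)&(abs(P[...,0]-496)<60)&(abs(P[...,1]+353)<60)
q=P[m];print(m.sum(),np.percentile(q[:,2],99) if len(q) else '')
for h in(5,15): print(cv2.minAreaRect(q[q[:,2]>h][:,:2].astype(np.float32)))
v,u=np.nonzero(m);print(u.min(),u.max(),v.min(),v.max())
E
```

```text
1.4 [ 499.60925175 -350.95346136  189.1863265 ] [[ 0.     0.905  0.426]
 [ 0.002  0.426 -0.905]
 [-1.     0.001 -0.001]]
1440 40.405228926945924
((499.5835876464844, -351.89556884765625), (58.908782958984375, 80.21707153320312), 23.23383331298828)
((499.5835876464844, -351.89556884765625), (58.908782958984375, 80.21707153320312), 23.23383331298828)
289 359 174 269
```

View pics/w1.png

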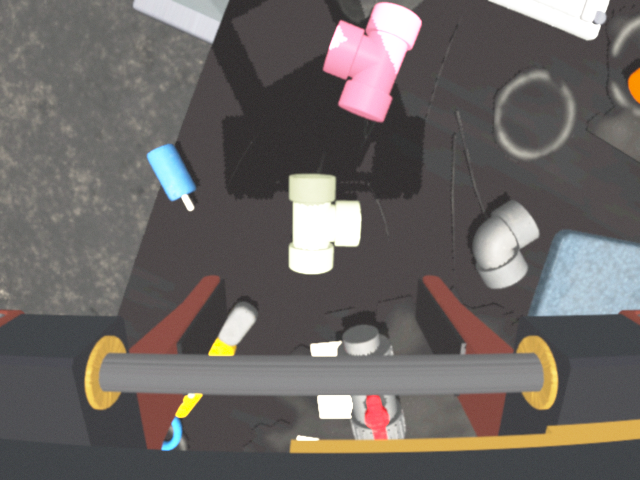

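The wrist view shows the light-green tee at (325,223) with its run vertical, branch to the right and no bystander near. I'll measure again now the arm is still.

```bash
python3 - <<'E'
from h import *
d=grab('wrist');o=ctrl.get_obs();T=Ro.from_rotvec(o['orientation']).as_matrix();print(o['t'],o['ee_pos'],np.arctan2(T[1,1],T[0,1]))
P=pts(d)
m=(P[...,2]>10)&(P[...,2]<45);w=np.zeros_like(m);w[165:280,280:370]=1;m&=w
m=cv2.morphologyEx(m.astype(np.uint8),cv2.MORPH_OPEN,np.ones((5,5)))>0
q=P[m];r=cv2.minAreaRect(q[:,:2].astype(np.float32));print(m.sum(),r,np.percentile(q[:,2],99))
# run axis: top ridge PCA by half-lengths; branch end / back of run via percentile in frames
for y in(.40,.42,.44,.46):
    c,s=np.cos(y),np.sin(y);e=q[:,:2]@np.array([[c,-s],[s,c]])
    lo=np.percentile(e,.7,axis=0);hi=np.percentile(e,99.3,axis=0);mid=(lo+hi)/2
    print(y,hi-lo,np.array([[c,-s],[s,c]])@mid)
E
```

```text
1.45 [ 498.40735249 -352.07733532  189.35262585] 0.43182477957756693
5245 ((499.618896484375, -352.17083740234375), (58.94521713256836, 80.58076477050781), 22.807825088500977) 40.32829206768637
0.4 [57.63442006 78.94616828] [ 499.31335757 -351.62716483]
0.42 [57.28920677 78.98350862] [ 499.44194931 -351.34287538]
0.44 [57.96288949 79.1538397 ] [ 499.12885028 -351.21972967]
0.46 [58.5108852  79.33683856] [ 498.767946   -351.09246595]
```

apply_moves([
  {"gripper": 100,"delta_pos": [3.2,0.05,0]},
  {"gripper": 100,"delta_pos": [3.2,0.05,0]},
  {"gripper": 100,"delta_pos": [3.2,0.05,0]},
  {"gripper": 100,"delta_pos": [3.2,0.05,0]},
  {"gripper": 100,"delta_pos": [2.6,0.05,0]},
])

```text
$.increments[0]: bad value
```

apply_moves([
  {"gripper": 100,"delta_pos": [1.2,0,0]},
  {"gripper": 100,"delta_pos": [0.8,0,0]},
  {"gripper": 100,"delta_pos": [0.3,0,0]},
  {"gripper": 50,"delta_pos": [0,0,0]},
  {"gripper": 50,"delta_pos": [0,0,0]},
])

```text
$.increments[0]: bad value
```

apply_moves([
  {"gripper": 40,"delta_pos": [0,0,0]},
  {"gripper": 40,"delta_pos": [0,0,0]},
  {"gripper": 40,"delta_pos": [0,0,0]},
  {"gripper": 40,"delta_pos": [0,0,0]},
  {"gripper": 40,"delta_pos": [0,0,0]},
])

```text
$.increments[0]: bad value
```

apply_moves([
  {"gripper": 100,"delta_pos": [3.2,0.05,0],"dr": [0,0,0]},
  {"gripper": 100,"delta_pos": [3.2,0.05,0],"dr": [0,0,0]},
  {"gripper": 100,"delta_pos": [3.2,0.05,0],"dr": [0,0,0]},
  {"gripper": 100,"delta_pos": [3.2,0.05,0],"dr": [0,0,0]},
  {"gripper": 100,"delta_pos": [2.6,0.05,0],"dr": [0,0,0]},
])

```text
t: 1.87
ee_pos: [498.0, -353.1, 34.0]
orientation: [0.891, 1.382, -0.892]
ft_force: [-1.1, -0.5, 0.6]
width: 88.2
```

apply_moves([
  {"gripper": 100,"delta_pos": [1.2,0,0],"dr": [0,0,0]},
  {"gripper": 100,"delta_pos": [0.8,0,0],"dr": [0,0,0]},
  {"gripper": 100,"delta_pos": [0.3,0,0],"dr": [0,0,0]},
  {"gripper": 50,"delta_pos": [0,0,0],"dr": [0,0,0]},
  {"gripper": 50,"delta_pos": [0,0,0],"dr": [0,0,0]},
])

```text
t: 2.28
ee_pos: [500.1, -353.7, 14.5]
orientation: [0.889, 1.379, -0.889]
ft_force: [0.5, -0.1, -0.8]
width: 78.0
```

apply_moves([
  {"gripper": 40,"delta_pos": [0,0,0],"dr": [0,0,0]},
  {"gripper": 40,"delta_pos": [0,0,0],"dr": [0,0,0]},
  {"gripper": 40,"delta_pos": [0,0,0],"dr": [0,0,0]},
  {"gripper": 40,"delta_pos": [0,0,0],"dr": [0,0,0]},
  {"gripper": 40,"delta_pos": [0,0,0],"dr": [0,0,0]},
])

```text
t: 2.7
ee_pos: [500.0, -353.4, 14.2]
orientation: [0.889, 1.38, -0.889]
ft_force: [-0.6, 0.8, 6.1]
width: 56.7
```

apply_moves([
  {"gripper": 40,"delta_pos": [-1.5,0,0],"dr": [0,0,0]},
  {"gripper": 40,"delta_pos": [-2.8,0,0],"dr": [0,0,0]},
  {"gripper": 40,"delta_pos": [-3.2,0,0],"dr": [0,0,0]},
  {"gripper": 40,"delta_pos": [-3.2,0,0],"dr": [0,0,0]},
  {"gripper": 40,"delta_pos": [-2.8,0,0],"dr": [0,0,0]},
])

```text
t: 3.12
ee_pos: [499.3, -353.0, 150.8]
orientation: [0.889, 1.381, -0.889]
ft_force: [0.2, 0.6, -0.2]
width: 57.0
```

```bash
python3 -c "
from h import *
plan([556,-76,150],.1385,15)"
```

```text
[0.0, 1.11, -1.52] [0.019, 0.0, -0.0]
[0.0, 1.08, -1.55] [0.019, 0.0, -0.0]
[0.01, 1.05, -1.57] [0.019, 0.0, -0.0]
[0.01, 1.02, -1.59] [0.019, 0.0, -0.0]
[0.01, 0.99, -1.6] [0.019, 0.0, -0.0]
[0.01, 0.96, -1.62] [0.019, 0.0, -0.0]
[0.01, 0.93, -1.64] [0.019, 0.0, -0.0]
[0.01, 0.89, -1.66] [0.019, 0.0, -0.0]
[0.01, 0.86, -1.68] [0.019, 0.0, -0.0]
[0.01, 0.83, -1.69] [0.019, 0.0, -0.0]
[0.01, 0.8, -1.71] [0.019, 0.0, -0.0]
[0.01, 0.76, -1.72] [0.019, 0.0, -0.0]
[0.01, 0.73, -1.74] [0.019, 0.0, -0.0]
[0.01, 0.7, -1.75] [0.019, 0.0, -0.0]
[0.01, 0.66, -1.76] [0.019, 0.0, -0.0]
```

apply_moves([
  {"gripper": 40,"delta_pos": [0,1.11,-1.52],"dr": [0.019,0,0]},
  {"gripper": 40,"delta_pos": [0,1.08,-1.55],"dr": [0.019,0,0]},
  {"gripper": 40,"delta_pos": [0,1.05,-1.57],"dr": [0.019,0,0]},
  {"gripper": 40,"delta_pos": [0,1.02,-1.59],"dr": [0.019,0,0]},
  {"gripper": 40,"delta_pos": [0,0.99,-1.6],"dr": [0.019,0,0]},
])

```text
t: 3.53
ee_pos: [518.1, -259.7, 149.1]
orientation: [0.962, 1.348, -0.962]
ft_force: [0.8, 0.7, -0.7]
width: 56.9
```

apply_moves([
  {"gripper": 40,"delta_pos": [0,0.96,-1.62],"dr": [0.019,0,0]},
  {"gripper": 40,"delta_pos": [0,0.93,-1.64],"dr": [0.019,0,0]},
  {"gripper": 40,"delta_pos": [0,0.89,-1.66],"dr": [0.019,0,0]},
  {"gripper": 40,"delta_pos": [0,0.86,-1.68],"dr": [0.019,0,0]},
  {"gripper": 40,"delta_pos": [0,0.83,-1.69],"dr": [0.019,0,0]},
])

```text
t: 3.95
ee_pos: [536.9, -167.3, 149.0]
orientation: [1.033, 1.312, -1.034]
ft_force: [0.1, -0.2, -1.4]
width: 57.0
```

apply_moves([
  {"gripper": 40,"delta_pos": [0,0.8,-1.71],"dr": [0.019,0,0]},
  {"gripper": 40,"delta_pos": [0,0.76,-1.72],"dr": [0.019,0,0]},
  {"gripper": 40,"delta_pos": [0,0.73,-1.74],"dr": [0.019,0,0]},
  {"gripper": 40,"delta_pos": [0,0.7,-1.75],"dr": [0.019,0,0]},
  {"gripper": 40,"delta_pos": [0,0.66,-1.76],"dr": [0.019,0,0]},
])

```text
t: 4.37
ee_pos: [555.5, -75.0, 149.0]
orientation: [1.105, 1.273, -1.105]
ft_force: [0.5, 0.3, -1.3]
width: 56.5
```

```bash
python3 - <<'E'
from h import *
grab('wrist');grab('wrist');d=grab('wrist');im=d['img'][...,::-1];cv2.imwrite('pics/w2.png',im);o=ctrl.get_obs();T=Ro.from_rotvec(o['orientation']).as_matrix();print(o['t'],o['ee_pos'],np.arctan2(T[1,1],T[0,1]))
E
```

```text
4.5167 [555.64490004 -75.0564581  148.82633397] 0.14449972362338226
```

View pics/w2.png

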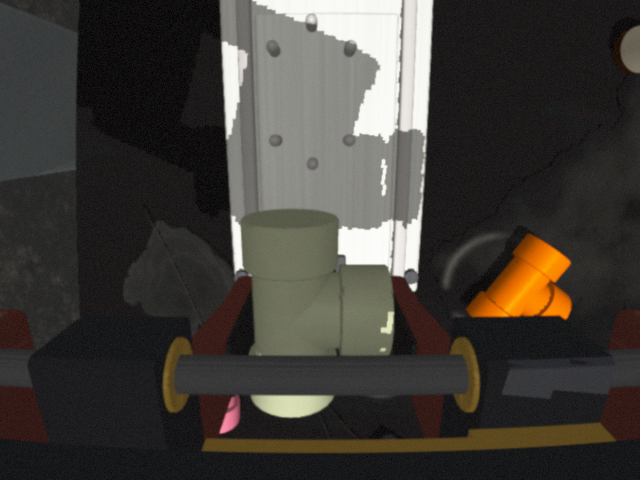

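The wrist view shows the tee in hand, branch right, front collar at (290,225). All six pins are visible at (311,20), (273,47), (350,47), (275,140), (349,140), (312,163).

```bash
python3 - <<'E'
from h import *
d=dict(np.load('pics/wrist.npz'));o=ctrl.get_obs();p=o['ee_pos'];T=Ro.from_rotvec(o['orientation']).as_matrix()
g=cv2.cvtColor(d['img'],cv2.COLOR_RGB2GRAY)
px=[(349,140),(350,47),(311,20),(273,47),(275,140),(312,163)]
px=[(349,47),(349,140),(312,163),(275,140),(273,47),(311,20)]
nom=np.array([(15.5,30),(15.5,-30),(-10,-46),(-35.5,-30),(-35.5,30),(-10,46)],float)
w=np.array([ray(d,u,v,37)[:2] for u,v in px])
a=nom-nom.mean(0);b=w-w.mean(0);U,S,Vt=np.linalg.svd(a.T@b);R=(U@Vt).T
t=w.mean(0)-R@nom.mean(0);yaw=np.arctan2(R[1,0],R[0,0]);print('nest',t,yaw,'res',(nom@R.T+t-w).round(1).tolist())
P=pts(d);hsv=cv2.cvtColor(d['img'],cv2.COLOR_RGB2HSV)
m=(hsv[...,0]>22)&(hsv[...,0]<65)&(hsv[...,1]>25)&(P[...,2]>110)&(P[...,2]<190);w_=np.zeros_like(m);w_[190:350,235:400]=1;m&=w_
q=(P[m]-p)@T;  # tool axes: x down,y jaw(+tee x), z = -tee y
print(m.sum(),np.percentile(q,[1,50,99],axis=0).round(1))
e=np.c_[q[:,1],-q[:,2],-q[:,0]]  # tee x,y,up
print('front y',np.percentile(e[:,1],[90,98,99.5]))
f=e[(e[:,1]>20)&(e[:,2]>0)]
for lo in range(10,42,4):
    k=e[(e[:,1]>lo)&(e[:,1]<lo+4)]
    if len(k)>20: print(lo,np.percentile(k[:,0],[1,99]).round(1),'topz',np.percentile(k[:,2],98).round(1),'ridge x',np.median(k[k[:,2]>np.percentile(k[:,2],80),0]).round(1))
E
```

```text
nest [545.80196487  25.24701364] 0.14700611849558237 res [[0.9, 0.8], [0.3, -0.1], [0.1, -0.8], [-0.5, -0.4], [-0.8, 0.3], [-0.1, 0.2]]
17259 [[-26.3 -28.5 -42.2]
 [-21.2  -3.9 -16. ]
 [  3.1  27.7   9.1]]
front y [40.84193397 42.09819251 42.22779868]
10 [-28.2  28.1] topz 24.2 ridge x 18.0
14 [-25.9  27.4] topz 22.4 ridge x -10.5
18 [-25.   27.5] topz 22.3 ridge x -11.7
22 [-29.1   6.7] topz 26.3 ridge x -11.9
26 [-29.2   6.6] topz 26.1 ridge x -12.1
30 [-29.1   6.6] topz 26.2 ridge x -11.9
34 [-29.    6.9] topz 26.2 ridge x -11.6
38 [-29.2   6.6] topz 26.1 ridge x -12.1
```

apply_moves([
  {"gripper": 40,"delta_pos": [1.2,0.2,-0.2],"dr": [0,0,0]},
  {"gripper": 40,"delta_pos": [1.2,0.2,-0.2],"dr": [0,0,0]},
  {"gripper": 40,"delta_pos": [1.2,0.1,-0.2],"dr": [0,0,0]},
  {"gripper": 40,"delta_pos": [1.0,0,-0.2],"dr": [0,0,0]},
  {"gripper": 40,"delta_pos": [0,0,0],"dr": [0,0,0]},
])

```text
t: 4.93
ee_pos: [557.4, -67.2, 99.1]
orientation: [1.103, 1.277, -1.107]
ft_force: [-0.7, 0.4, -0.8]
width: 56.9
```

```bash
python3 - <<'E'
from h import *
grab('wrist');grab('wrist');d=grab('wrist');im=d['img'][...,::-1]
cv2.imwrite('pics/w3.png',cv2.resize(im[0:260,180:450],None,fx=2.2,fy=2.2));o=ctrl.get_obs();T=Ro.from_rotvec(o['orientation']).as_matrix();print(o['t'],o['ee_pos'],np.arctan2(T[1,1],T[0,1]))
E
```

```text
5.0833 [559.34064587 -67.51242774 101.75508002] 0.1418374833983426
```

View pics/w3.png

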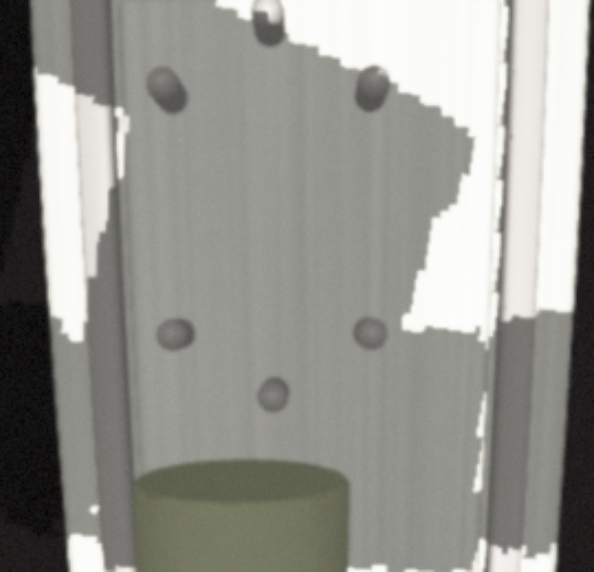

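```bash
python3 - <<'E'
from h import *
d=dict(np.load('pics/wrist.npz'));o=ctrl.get_obs();p=o['ee_pos'];T=Ro.from_rotvec(o['orientation']).as_matrix();a0=np.arctan2(T[1,1],T[0,1])
px=[(372,83),(371,331),(273,391),(173,332),(163,84),(268,15)]
nom=np.array([(15.5,30),(15.5,-30),(-10,-46),(-35.5,-30),(-35.5,30),(-10,46)],float)
w=np.array([ray(d,180+u/2.2-.3,v/2.2-.3,35.5)[:2] for u,v in px])
a=nom-nom.mean(0);b=w-w.mean(0);U,S,Vt=np.linalg.svd(a.T@b);R=(U@Vt).T
t=w.mean(0)-R@nom.mean(0);yaw=np.arctan2(R[1,0],R[0,0]);print('nest',t,yaw,'res',(nom@R.T+t-w).round(1).tolist())
P=pts(d);hsv=cv2.cvtColor(d['img'],cv2.COLOR_RGB2HSV)
m=(hsv[...,0]>22)&(hsv[...,0]<65)&(hsv[...,1]>25)&(P[...,2]>60)&(P[...,2]<150);w_=np.zeros_like(m);w_[190:350,235:400]=1;m&=w_
q=(P[m]-p)@T;e=np.c_[q[:,1],-q[:,2],-q[:,0]]
print('front',np.percentile(e[:,1],[98,99.5]),'top',np.percentile(e[:,2],98))
for lo in (24,30,36):
    k=e[(e[:,1]>lo)&(e[:,1]<lo+6)];print(np.percentile(k[:,0],[1,99]).round(1))
k=e[(e[:,1]>10)&(e[:,1]<16)];print('branch',np.percentile(k[:,0],99))
# depth-based pin tops
mm=(abs(P[...,2]-36)<5);x=(P[...,:2]-t)@R
for n in nom:
    s=mm&(np.hypot(x[...,0]-n[0],x[...,1]-n[1])<9);print(n,s.sum(),(x[s].mean(0)-n).round(1) if s.sum() else '',P[s][:,2].max().round(1) if s.sum() else '')
E
```

```text
nest [545.62775052  25.80177145] 0.14737999053936154 res [[0.3, 0.5], [0.1, -0.2], [0.1, -1.0], [-0.1, -0.3], [0.0, 0.2], [-0.3, 0.8]]
front [41.15067507 41.26228119] top 25.19314196462539
[-30.5   5.8]
[-30.5   5.7]
[-30.2   5.6]
branch 26.70338353666035
[15.5 30. ] 216 [-0.3 -1.5] 41.0
[ 15.5 -30. ] 163 [-0.5 -0.4] 40.9
[-10. -46.] 164 [-0.   0.3] 41.0
[-35.5 -30. ] 183 [ 0.8 -0.3] 40.9
[-35.5  30. ] 236 [ 0.5 -1.2] 41.0
[-10.  46.] 217 [ 0.2 -1.9] 41.0
```

apply_moves([
  {"gripper": 40,"delta_pos": [0,0.02,-2.0],"dr": [0,0,0]},
  {"gripper": 40,"delta_pos": [0.8,0.02,-2.3],"dr": [0,0,0]},
  {"gripper": 40,"delta_pos": [0.8,0.02,-2.3],"dr": [0,0,0]},
  {"gripper": 40,"delta_pos": [0.8,0.02,-1.7],"dr": [0,0,0]},
  {"gripper": 40,"delta_pos": [0.8,0.02,-0.94],"dr": [0,0,0]},
])

```text
t: 5.5
ee_pos: [547.7, 25.7, 70.5]
orientation: [1.104, 1.273, -1.102]
ft_force: [-0.9, -0.6, -1.5]
width: 56.7
```

apply_moves([
  {"gripper": 40,"delta_pos": [0,0,0],"dr": [0,0,0]},
  {"gripper": 40,"delta_pos": [0,0,0],"dr": [0,0,0]},
  {"gripper": 40,"delta_pos": [0.4,0,0],"dr": [0,0,0]},
  {"gripper": 40,"delta_pos": [0.4,0,0],"dr": [0,0,0]},
  {"gripper": 40,"delta_pos": [0,0,0],"dr": [0,0,0]},
])

```text
t: 5.92
ee_pos: [547.3, 23.5, 61.8]
orientation: [1.105, 1.273, -1.105]
ft_force: [-0.4, -0.2, -0.2]
width: 56.8
```

```bash
python3 - <<'E'
from h import *
o=ctrl.get_obs();print(o['ee_pos'],o['ft_force'])
d=grab('top');im=d['img'][...,::-1];s=grab('side');si=s['img'][...,::-1];w=grab('wrist')['img'][...,::-1]
c=np.zeros((600,800,3),np.uint8);c[:300,:400]=cv2.resize(im[215:275,220:300],(400,300),interpolation=2);c[:300,400:]=cv2.resize(si[210:300,240:360],(400,300),interpolation=2);c[300:,:400]=cv2.resize(w,(400,300),interpolation=3)
cv2.imwrite('pics/c4.png',c)
E
```

```text
[547.3499638   23.45171746  61.75148572] [-0.38832409 -0.19667407 -0.24522433]
```

View pics/c4.png

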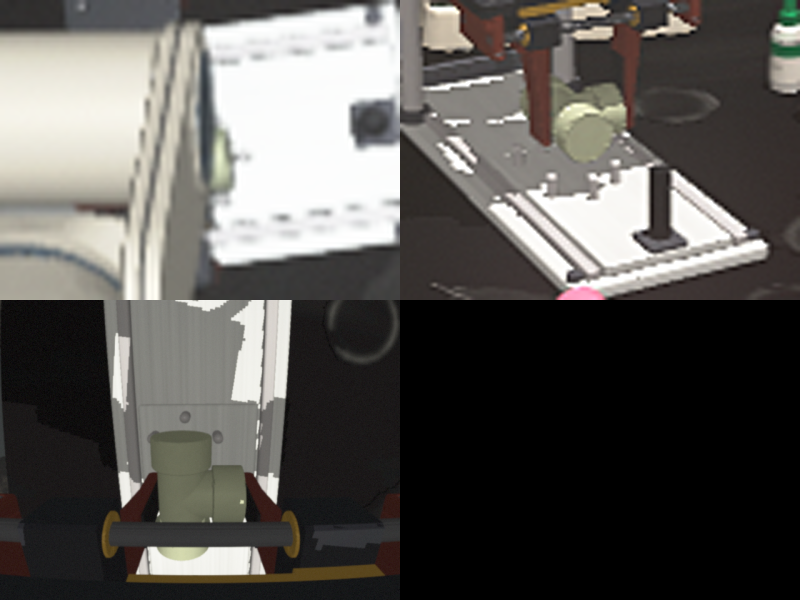

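```bash
python3 - <<'E'
from h import *
d=dict(np.load('pics/wrist.npz'));p=np.array([547.35,23.45,61.75]);a=.144
c,s=np.cos(a),np.sin(a);M=np.array([[c,-s],[s,c]])
P=pts(d);x=(P[...,:2]-p[:2])@M;z=P[...,2]
hsv=cv2.cvtColor(d['img'],cv2.COLOR_RGB2HSV);gr=(hsv[...,0]>22)&(hsv[...,0]<65)&(hsv[...,1]>25)&(z>30)&(z<110)
w=np.zeros_like(gr);w[190:340,235:400]=1;e=x[gr&w];zz=z[gr&w]
print('tee front',np.percentile(e[:,1],[98,99.5]),'top',np.percentile(zz,98))
k=e[(e[:,1]>26)&(e[:,1]<38)];print('collar x',np.percentile(k[:,0],[1,99]))
for (u,v),n in [((296,187),'end'),((245,219),'L'),((347,219),'R')]:
    q=(ray(d,u,v,36)[:2]-p[:2])@M
    b=(abs(z-36)<4.5)&(np.hypot(*(x-q).transpose(2,0,1))<9)&~gr
    print(n,q,b.sum(),x[b].mean(0) if b.sum() else '')
E
```

```text
tee front [41.23482732 41.36616042] top 87.99810443901045
collar x [-30.06631417   6.63349441]
end [-11.13231605  48.77627776] 237 [-11.46709237  48.80324732]
L [-36.12113932  33.4427312 ] 76 [-38.19268343  33.94202416]
R [13.18211266 33.26204509] 229 [13.49736624 33.06924354]
```

apply_moves([
  {"gripper": 40,"delta_pos": [0,0,-0.15],"dr": [0,0,0]},
  {"gripper": 40,"delta_pos": [0.4,0,0],"dr": [0,0,0]},
  {"gripper": 40,"delta_pos": [0.4,0,0],"dr": [0,0,0]},
  {"gripper": 40,"delta_pos": [0.3,0,0],"dr": [0,0,0]},
  {"gripper": 40,"delta_pos": [0,0,0],"dr": [0,0,0]},
])

```text
t: 6.48
ee_pos: [546.7, 25.8, 50.4]
orientation: [1.103, 1.274, -1.105]
ft_force: [-0.3, -0.3, -1.5]
width: 56.6
```

apply_moves([
  {"gripper": 40,"delta_pos": [0.3,0,0],"dr": [0,0,0]},
  {"gripper": 40,"delta_pos": [0.3,0,0],"dr": [0,0,0]},
  {"gripper": 40,"delta_pos": [0.2,0,0],"dr": [0,0,0]},
  {"gripper": 40,"delta_pos": [0,0,0],"dr": [0,0,0]},
  {"gripper": 40,"delta_pos": [0,0,0],"dr": [0,0,0]},
])

```text
t: 6.9
ee_pos: [547.1, 25.8, 43.0]
orientation: [1.104, 1.273, -1.104]
ft_force: [-1.0, -0.6, -1.2]
width: 56.9
```

No contact force and the tee is already 10 mm below the pin tops, so it's going in cleanly. I'll lower the rest.

apply_moves([
  {"gripper": 40,"delta_pos": [0.3,0,0],"dr": [0,0,0]},
  {"gripper": 40,"delta_pos": [0.2,0,0],"dr": [0,0,0]},
  {"gripper": 40,"delta_pos": [0.1,0,0],"dr": [0,0,0]},
  {"gripper": 40,"delta_pos": [0,0,0],"dr": [0,0,0]},
  {"gripper": 40,"delta_pos": [0,0,0],"dr": [0,0,0]},
])

```text
t: 7.32
ee_pos: [547.1, 25.7, 37.1]
orientation: [1.104, 1.273, -1.104]
ft_force: [0.1, 0.8, -1.0]
width: 56.8
```

apply_moves([
  {"gripper": 40,"delta_pos": [0.1,0,0],"dr": [0,0,0]},
  {"gripper": 90,"delta_pos": [0,0,0],"dr": [0,0,0]},
  {"gripper": 90,"delta_pos": [0,0,0],"dr": [0,0,0]},
  {"gripper": 90,"delta_pos": [0,0,0],"dr": [0,0,0]},
  {"gripper": 90,"delta_pos": [0,0,0],"dr": [0,0,0]},
])

```text
t: 7.73
ee_pos: [547.3, 25.7, 36.3]
orientation: [1.104, 1.273, -1.104]
ft_force: [0.3, -0.4, 0.2]
width: 77.9
```

apply_moves([
  {"gripper": 90,"delta_pos": [0,0,0],"dr": [0,0,0]},
  {"gripper": 90,"delta_pos": [0,0,0],"dr": [0,0,0]},
  {"gripper": 90,"delta_pos": [-1.5,0,0],"dr": [0,0,0]},
  {"gripper": 90,"delta_pos": [-3,0,0],"dr": [0,0,0]},
  {"gripper": 90,"delta_pos": [-3.5,0,0],"dr": [0,0,0]},
])

```text
t: 8.15
ee_pos: [545.5, 25.7, 115.4]
orientation: [1.102, 1.276, -1.107]
ft_force: [1.6, 0.2, -0.4]
width: 78.9
```

apply_moves([
  {"gripper": 90,"delta_pos": [-2,0,3],"dr": [0,0,0]},
  {"gripper": 90,"delta_pos": [-0.5,0,3.2],"dr": [0,0,0]},
  {"gripper": 90,"delta_pos": [0,0,3.2],"dr": [0,0,0]},
  {"gripper": 80,"delta_pos": [0,0,3.2],"dr": [0,0,0]},
  {"gripper": 70,"delta_pos": [0,0,0.9],"dr": [0,0,0]},
])

```text
t: 8.57
ee_pos: [567.2, -111.5, 141.8]
orientation: [1.106, 1.27, -1.105]
ft_force: [0.3, 0.3, 0.4]
width: 69.2
```

```bash
python3 - <<'E'
from h import *
grab('wrist');grab('wrist');d=grab('wrist');im=d['img'][...,::-1];cv2.imwrite('pics/w5.png',im);o=ctrl.get_obs();T=Ro.from_rotvec(o['orientation']).as_matrix();print(o['t'],o['ee_pos'],np.arctan2(T[1,1],T[0,1]),o['width'])
P=pts(d);hsv=cv2.cvtColor(d['img'],cv2.COLOR_RGB2HSV);z=P[...,2]
m=(hsv[...,0]>22)&(hsv[...,0]<65)&(hsv[...,1]>25)&(z>30)&(z<110)&(np.hypot(P[...,0]-545,P[...,1]-26)<70)
q=P[m];print('tee',m.sum(),np.percentile(q[:,2],[50,98]),cv2.minAreaRect(q[:,:2].astype(np.float32)))
E
```

```text
8.7167 [ 565.95146317 -108.07714689  140.94444142] 0.14012506054423743 62.01501675224525
tee 7679 [57.04754743 61.78255888] ((546.6293334960938, 12.568918228149414), (60.04498291015625, 54.499568939208984), 5.386427402496338)
```

View pics/w5.png

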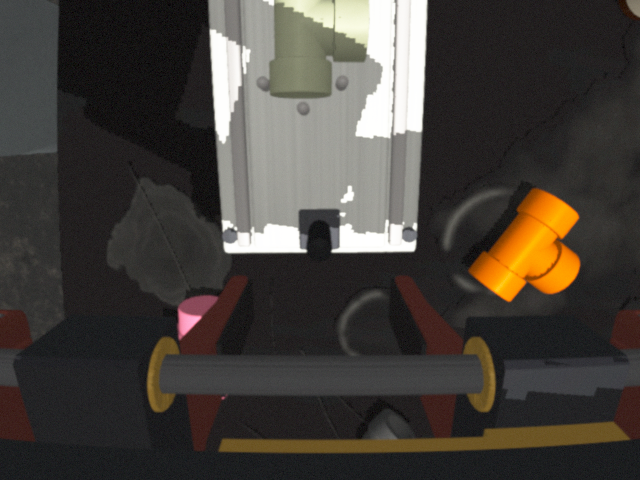

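```bash
python3 - <<'E'
from h import *
d=dict(np.load('pics/wrist.npz'));P=pts(d);z=P[...,2];p=np.array([565.95,-108.08]);c,s=np.cos(.1401),np.sin(.1401);M=np.array([[c,-s],[s,c]])
m=(z>70)&(z<85);w=np.zeros_like(m);w[205:265,290:350]=1;m&=w;q=P[m];print(m.sum(),q.mean(0),np.percentile(q[:,2],95),'rel',(q[:,:2].mean(0)-p)@M)
r=ray(d,319,222,77.5);print(r,(r[:2]-p)@M)
for u,v in[(263,83),(342,83),(303,108)]: print(ray(d,u,v,36))
E
```

```text
559 [ 564.21713425 -101.82723487   77.01735886] 78.76107158626492 rel [-0.84273771  6.43348184]
[562.47217257 -86.28341797  77.5       ] [-0.40003054 22.06867118]
[515.4087525   -9.72293173  36.        ]
[565.63394909  -2.8392493   36.        ]
[542.88079475 -21.68182747  36.        ]
```

apply_moves([
  {"gripper": 65,"delta_pos": [2.0,-0.08,-0.64],"dr": [0,0,0]},
  {"gripper": 65,"delta_pos": [2.5,0,0],"dr": [0,0,0]},
  {"gripper": 60,"delta_pos": [2.5,0,0],"dr": [0,0,0]},
  {"gripper": 60,"delta_pos": [1.5,0,0],"dr": [0,0,0]},
  {"gripper": 50,"delta_pos": [0.8,0,0],"dr": [0,0,0]},
])

```text
t: 9.13
ee_pos: [562.8, -99.5, 45.9]
orientation: [1.102, 1.278, -1.105]
ft_force: [-0.3, -0.4, 0.2]
width: 48.9
```

apply_moves([
  {"gripper": 5,"delta_pos": [0,0,0],"dr": [0,0,0]},
  {"gripper": 5,"delta_pos": [0,0,0],"dr": [0,0,0]},
  {"gripper": 5,"delta_pos": [0,0,0],"dr": [0,0,0]},
  {"gripper": 5,"delta_pos": [0,0,0],"dr": [0,0,0]},
  {"gripper": 5,"delta_pos": [0,0,0],"dr": [0,0,0]},
])

```text
t: 9.55
ee_pos: [564.3, -101.7, 49.1]
orientation: [1.103, 1.273, -1.104]
ft_force: [-11.1, -3.5, 9.1]
width: 16.4
```

apply_moves([
  {"gripper": 5,"delta_pos": [0,0,0],"dr": [0,0,0]},
  {"gripper": 5,"delta_pos": [0,0,0],"dr": [0,0,0]},
  {"gripper": 5,"delta_pos": [0,0,0],"dr": [0,0,0]},
  {"gripper": 5,"delta_pos": [0,0,0],"dr": [0,0,0]},
  {"gripper": 5,"delta_pos": [0,0,0],"dr": [0,0,0]},
])

```text
t: 9.97
ee_pos: [564.0, -101.8, 49.1]
orientation: [1.104, 1.274, -1.105]
ft_force: [-4.8, 0.9, 5.2]
width: 15.4
```

apply_moves([
  {"gripper": 5,"delta_pos": [0,0,-0.5],"dr": [0,0,0]},
  {"gripper": 5,"delta_pos": [0,0,-1.0],"dr": [0,0,0]},
  {"gripper": 5,"delta_pos": [0,0,-1.2],"dr": [0,0,0]},
  {"gripper": 5,"delta_pos": [0,0,-1.2],"dr": [0,0,0]},
  {"gripper": 5,"delta_pos": [0,0,-1.2],"dr": [0,0,0]},
])

```text
t: 10.38
ee_pos: [556.6, -51.4, 49.1]
orientation: [1.103, 1.273, -1.105]
ft_force: [-4.5, -3.5, 6.0]
width: 15.3
```

apply_moves([
  {"gripper": 5,"delta_pos": [0,0,-1.2],"dr": [0,0,0]},
  {"gripper": 5,"delta_pos": [0,0,-1.2],"dr": [0,0,0]},
  {"gripper": 5,"delta_pos": [0,0,-1.2],"dr": [0,0,0]},
  {"gripper": 5,"delta_pos": [0,0,-1.2],"dr": [0,0,0]},
  {"gripper": 5,"delta_pos": [0,0,-1.2],"dr": [0,0,0]},
])

```text
t: 10.8
ee_pos: [547.9, 8.1, 49.1]
orientation: [1.103, 1.274, -1.105]
ft_force: [-5.2, -3.7, 7.2]
width: 15.6
```

apply_moves([
  {"gripper": 5,"delta_pos": [0,0,-1.0],"dr": [0,0,0]},
  {"gripper": 5,"delta_pos": [0,0,-0.8],"dr": [0,0,0]},
  {"gripper": 5,"delta_pos": [0,0,-0.6],"dr": [0,0,0]},
  {"gripper": 5,"delta_pos": [0,0,-0.3],"dr": [0,0,0]},
  {"gripper": 5,"delta_pos": [0,0,0],"dr": [0,0,0]},
])

```text
t: 11.22
ee_pos: [543.8, 35.5, 49.1]
orientation: [1.103, 1.275, -1.105]
ft_force: [-5.6, 1.0, 7.3]
width: 15.5
```

apply_moves([
  {"gripper": 5,"delta_pos": [0,0,-0.3],"dr": [0,0,0]},
  {"gripper": 5,"delta_pos": [0,0,-0.3],"dr": [0,0,0]},
  {"gripper": 5,"delta_pos": [0,0,-0.2],"dr": [0,0,0]},
  {"gripper": 5,"delta_pos": [0,0,-0.1],"dr": [0,0,0]},
  {"gripper": 5,"delta_pos": [0,0,0],"dr": [0,0,0]},
])

```text
t: 11.63
ee_pos: [542.6, 43.7, 49.1]
orientation: [1.103, 1.274, -1.105]
ft_force: [-6.4, -0.2, 8.0]
width: 15.4
```

apply_moves([
  {"gripper": 5,"delta_pos": [0,0,-0.1],"dr": [0,0,0]},
  {"gripper": 5,"delta_pos": [0,0,0],"dr": [0,0,0]},
  {"gripper": 5,"delta_pos": [0,0,-0.1],"dr": [0,0,0]},
  {"gripper": 5,"delta_pos": [0,0,0],"dr": [0,0,0]},
  {"gripper": 5,"delta_pos": [0,0,0],"dr": [0,0,0]},
])

```text
t: 12.05
ee_pos: [542.4, 45.0, 49.1]
orientation: [1.102, 1.274, -1.106]
ft_force: [-5.7, -5.7, 8.4]
width: 15.3
```

apply_moves([
  {"gripper": 5,"delta_pos": [0,0,-0.1],"dr": [0,0,0]},
  {"gripper": 5,"delta_pos": [0,0,0],"dr": [0,0,0]},
  {"gripper": 5,"delta_pos": [0,0,-0.1],"dr": [0,0,0]},
  {"gripper": 5,"delta_pos": [0,0,0],"dr": [0,0,0]},
  {"gripper": 5,"delta_pos": [0,0,0],"dr": [0,0,0]},
])

```text
t: 12.47
ee_pos: [542.4, 45.1, 49.1]
orientation: [1.1, 1.272, -1.106]
ft_force: [-4.9, -18.6, 8.2]
width: 15.4
```

apply_moves([
  {"gripper": 5,"delta_pos": [0,0,0.15],"dr": [0,0,0]},
  {"gripper": 50,"delta_pos": [0,0,0],"dr": [0,0,0]},
  {"gripper": 50,"delta_pos": [0,0,0],"dr": [0,0,0]},
  {"gripper": 50,"delta_pos": [0,0,0],"dr": [0,0,0]},
  {"gripper": 50,"delta_pos": [-1,0,0],"dr": [0,0,0]},
])

```text
t: 12.88
ee_pos: [542.6, 46.5, 57.4]
orientation: [1.103, 1.275, -1.105]
ft_force: [-0.1, -0.2, 0.6]
width: 39.0
```

apply_moves([
  {"gripper": 50,"delta_pos": [-3.5,0,0],"dr": [0,0,0]},
  {"gripper": 50,"delta_pos": [-4,0,0],"dr": [0,0,0]},
  {"gripper": 50,"delta_pos": [-4,0,0],"dr": [0,0,0]},
  {"gripper": 50,"delta_pos": [-4,0,0],"dr": [0,0,0]},
  {"gripper": 50,"delta_pos": [-4,0,0],"dr": [0,0,0]},
])

```text
t: 13.3
ee_pos: [543.0, 46.6, 256.0]
orientation: [1.104, 1.273, -1.103]
ft_force: [0.8, -0.2, -0.1]
width: 43.9
```

apply_moves([
  {"gripper": 60,"delta_pos": [-4,0,0],"dr": [0,0,0]},
  {"gripper": 60,"delta_pos": [-2.5,1,-1.5],"dr": [0,0,0]},
  {"gripper": 60,"delta_pos": [-1.5,1.5,-2],"dr": [0,0,0]},
  {"gripper": 60,"delta_pos": [0,1,-1.5],"dr": [0,0,0]},
  {"gripper": 60,"delta_pos": [0,0,0],"dr": [0,0,0]},
])

```text
t: 13.72
ee_pos: [572.5, 103.3, 335.6]
orientation: [1.105, 1.272, -1.099]
ft_force: [-1.2, 0.1, -0.4]
width: 52.9
```

```bash
python3 - <<'E'
from h import *
grab('wrist');d=grab('wrist');im=d['img'][...,::-1];cv2.imwrite('pics/w6.png',im);o=ctrl.get_obs();T=Ro.from_rotvec(o['orientation']).as_matrix();print(o['t'],o['ee_pos'],np.arctan2(T[1,1],T[0,1]),o['width'],o['ft_force'])
P=pts(d);z=P[...,2]
k=(z>226)&(z<242)&(abs(P[...,0]-575)<40)&(abs(P[...,1]-188)<40);q=P[k];print('knob',k.sum(),q.mean(0) if len(q) else '',cv2.minEnclosingCircle(q[:,:2].astype(np.float32)) if len(q) else '',[a.mean() for a in np.nonzero(k)])
r=(z>180)&(z<200)&(np.hypot(P[...,0]-523,P[...,1]-173)<85);q=P[r][:,:2];print('rim',cv2.minEnclosingCircle(q.astype(np.float32)),np.percentile(q,[.5,99.5],axis=0))
E
```

```text
13.8167 [570.5032909  101.1091653  333.31501326] 0.14355043093547554 52.361120780069086 [-0.40591293 -0.62606515 -0.38501142]
knob 747 [575.71705339 189.35998981 235.35476865] ((575.9195556640625, 189.57566833496094), 10.007712364196777) [np.float64(114.27175368139224), np.float64(346.6706827309237)]
rim ((524.1502075195312, 172.4089813232422), 67.78610229492188) [[459.23829501 107.30448416]
 [589.70919136 237.72843693]]
```

View pics/w6.png

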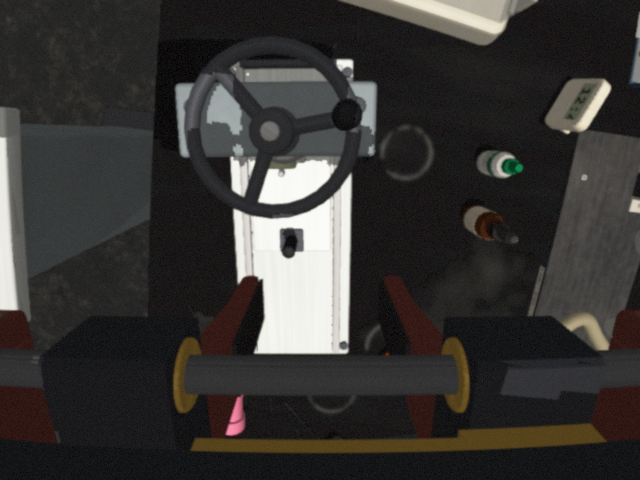

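apply_moves([
  {"gripper": 60,"delta_pos": [1,0.4,-2],"dr": [0,0,0]},
  {"gripper": 60,"delta_pos": [2,0.5,-2.6],"dr": [0,0,0]},
  {"gripper": 60,"delta_pos": [2.5,0.5,-2.6],"dr": [0,0,0]},
  {"gripper": 60,"delta_pos": [2,0.39,-1.46],"dr": [0,0,0]},
  {"gripper": 60,"delta_pos": [0,0,0],"dr": [0,0,0]},
])

```text
t: 14.23
ee_pos: [573.4, 189.7, 253.3]
orientation: [1.098, 1.279, -1.109]
ft_force: [-0.5, -0.3, -0.8]
width: 52.7
```

```bash
python3 - <<'E'
from h import *
o=ctrl.get_obs();T=Ro.from_rotvec(o['orientation']).as_matrix();print(o['t'],o['ee_pos'],np.arctan2(T[1,1],T[0,1]))
d=grab('wrist');o=ctrl.get_obs();print(o['ee_pos'])
E
```

```text
14.2333 [573.41956347 189.71102551 253.30435158] 0.1438110949998934
[574.35573518 188.69262034 255.40804023]
```

apply_moves([
  {"gripper": 60,"delta_pos": [1.5,0.05,0],"dr": [0,0,0]},
  {"gripper": 60,"delta_pos": [2,0,0],"dr": [0,0,0]},
  {"gripper": 60,"delta_pos": [1.2,0,0],"dr": [0,0,0]},
  {"gripper": 60,"delta_pos": [0,0,0],"dr": [0,0,0]},
  {"gripper": 10,"delta_pos": [0,0,0],"dr": [0,0,0]},
])

```text
t: 14.7
ee_pos: [576.9, 188.1, 211.5]
orientation: [1.104, 1.273, -1.105]
ft_force: [0.2, 0.7, -0.1]
width: 48.6
```

apply_moves([
  {"gripper": 10,"delta_pos": [0,0,0],"dr": [0,0,0]},
  {"gripper": 10,"delta_pos": [0,0,0],"dr": [0,0,0]},
  {"gripper": 10,"delta_pos": [0,0,0],"dr": [0,0,0]},
  {"gripper": 10,"delta_pos": [0,0,0],"dr": [0,0,0]},
  {"gripper": 10,"delta_pos": [0,0,0],"dr": [0,0,0]},
])

```text
t: 15.12
ee_pos: [576.0, 189.0, 211.8]
orientation: [1.103, 1.275, -1.106]
ft_force: [-6.2, -0.9, 4.0]
width: 19.6
```

apply_moves([
  {"gripper": 10,"delta_pos": [0,0,0],"dr": [0,0,0]},
  {"gripper": 10,"delta_pos": [0,0,0],"dr": [0,0,0]},
  {"gripper": 10,"delta_pos": [0,0,0],"dr": [0,0,0]},
  {"gripper": 10,"delta_pos": [0,0,0],"dr": [0,0,0]},
  {"gripper": 10,"delta_pos": [0,0,0],"dr": [0,0,0]},
])

```text
t: 15.53
ee_pos: [576.0, 189.0, 211.8]
orientation: [1.103, 1.274, -1.105]
ft_force: [-5.1, -1.1, 5.4]
width: 19.6
```

```bash
python3 - <<'E'
from h import *
o=ctrl.get_obs();T=Ro.from_rotvec(o['orientation']).as_matrix();yaw=np.arctan2(T[1,1],T[0,1]);print(o['t'],o['ee_pos'],yaw,o['width'],o['ft_force'])
h=np.array([524.0,172.8]);r=o['ee_pos'][:2]-h;a=np.arctan2(r[1],r[0]);R=np.hypot(*r);print(a,R)
c,s=np.cos(yaw),np.sin(yaw);Y=np.array([c,s]);Z=np.array([s,-c]);R=55
for i in range(40):
    st=.16;b=a-st*i;e=b-st;dv=R*np.array([np.cos(e)-np.cos(b),np.sin(e)-np.sin(b)]);print(round(b-a,2),[round(dv@Y/10,2),round(dv@Z/10,2)])
E
```

```text
15.5333 [575.97871007 189.00526451 211.82675719] 0.14227158531337317 19.56146706621564 [-5.10589956 -1.09829743  5.43145313]
0.30221725837629826 54.446275344806395
0.0 [np.float64(0.07), np.float64(0.88)]
-0.16 [np.float64(-0.07), np.float64(0.88)]
-0.32 [np.float64(-0.21), np.float64(0.85)]
-0.48 [np.float64(-0.34), np.float64(0.81)]
-0.64 [np.float64(-0.47), np.float64(0.74)]
-0.8 [np.float64(-0.58), np.float64(0.66)]
-0.96 [np.float64(-0.68), np.float64(0.56)]
-1.12 [np.float64(-0.76), np.float64(0.44)]
-1.28 [np.float64(-0.82), np.float64(0.32)]
-1.44 [np.float64(-0.86), np.float64(0.18)]
-1.6 [np.float64(-0.88), np.float64(0.04)]
-1.76 [np.float64(-0.87), np.float64(-0.1)]
-1.92 [np.float64(-0.85), np.float64(-0.23)]
-2.08 [np.float64(-0.8), np.float64(-0.37)]
-2.24 [np.float64(-0.73), np.float64(-0.49)]
-2.4 [np.float64(-0.64), np.float64(-0.6)]
-2.56 [np.float64(-0.54), np.float64(-0.69)]
-2.72 [np.float64(-0.42), np.float64(-0.77)]
-2.88 [np.float64(-0.29), np.float64(-0.83)]
-3.04 [np.float64(-0.16), np.float64(-0.86)]
-3.2 [np.float64(-0.02), np.float64(-0.88)]
-3.36 [np.float64(0.12), np.float64(-0.87)]
-3.52 [np.float64(0.26), np.float64(-0.84)]
-3.68 [np.float64(0.39), np.float64(-0.79)]
-3.84 [np.float64(0.51), np.float64(-0.72)]
-4.0 [np.float64(0.62), np.float64(-0.63)]
-4.16 [np.float64(0.71), np.float64(-0.52)]
-4.32 [np.float64(0.78), np.float64(-0.4)]
-4.48 [np.float64(0.84), np.float64(-0.27)]
-4.64 [np.float64(0.87), np.float64(-0.13)]
-4.8 [np.float64(0.88), np.float64(0.01)]
-4.96 [np.float64(0.87), np.float64(0.15)]
-5.12 [np.float64(0.83), np.float64(0.28)]
-5.28 [np.float64(0.78), np.float64(0.41)]
-5.44 [np.float64(0.7), np.float64(0.53)]
-5.6 [np.float64(0.61), np.float64(0.64)]
-5.76 [np.float64(0.5), np.float64(0.72)]
-5.92 [np.float64(0.38), np.float64(0.79)]
-6.08 [np.float64(0.25), np.float64(0.84)]
-6.24 [np.float64(0.11), np.float64(0.87)]
```

apply_moves([
  {"gripper": 10,"delta_pos": [0,0.07,0.88],"dr": [0,0,0]},
  {"gripper": 10,"delta_pos": [0,-0.07,0.88],"dr": [0,0,0]},
  {"gripper": 10,"delta_pos": [0,-0.21,0.85],"dr": [0,0,0]},
  {"gripper": 10,"delta_pos": [0,-0.34,0.81],"dr": [0,0,0]},
  {"gripper": 10,"delta_pos": [0,-0.47,0.74],"dr": [0,0,0]},
])

```text
t: 15.95
ee_pos: [573.7, 148.2, 211.9]
orientation: [1.108, 1.273, -1.1]
ft_force: [2.9, 8.6, -1.6]
width: 19.2
```

apply_moves([
  {"gripper": 10,"delta_pos": [0,-0.58,0.66],"dr": [0,0,0]},
  {"gripper": 10,"delta_pos": [0,-0.68,0.56],"dr": [0,0,0]},
  {"gripper": 10,"delta_pos": [0,-0.76,0.44],"dr": [0,0,0]},
  {"gripper": 10,"delta_pos": [0,-0.82,0.32],"dr": [0,0,0]},
  {"gripper": 10,"delta_pos": [0,-0.86,0.18],"dr": [0,0,0]},
])

```text
t: 16.37
ee_pos: [542.1, 119.7, 212.0]
orientation: [1.107, 1.268, -1.099]
ft_force: [9.9, -2.4, -5.6]
width: 19.3
```

```bash
cat >> h.py <<'E'
def wheel(hub=(524.0,172.8)):
    o=ctrl.get_obs();r=o['ee_pos'][:2]-np.array(hub);R=np.hypot(*r);u=r/R;t=np.array([u[1],-u[0]])
    f=o['ft_force'][:2]
    print('t',o['t'],'ang',np.arctan2(r[1],r[0]).round(3),'R',R.round(1),'tang push',(-f@t).round(1),'radial',(f@u).round(1),'z',o['ee_pos'][2].round(1),'w',o['width'].round(1),'fz',o['ft_force'][2].round(1),'f',f.round(1))
E
python3 -c "
from h import *
wheel()"
```

```text
Traceback (most recent call last):
  File "h.py", line 30, in wheel
    print('t',o['t'],'ang',np.arctan2(r[1],r[0]).round(3),'R',R.round(1),'tang push',(-f@t).round(1),'radial',(f@u).round(1),'z',o['ee_pos'][2].round(1),'w',o['width'].round(1),'fz',o['ft_force'][2].round(1),'f',f.round(1))
                                                                                                                                                             ^^^^^^^^^^^^^^^^
AttributeError: 'float' object has no attribute 'round'
```

apply_moves([
  {"gripper": 10,"delta_pos": [0,-0.88,0.04],"dr": [0,0,0]},
  {"gripper": 10,"delta_pos": [0,-0.87,-0.1],"dr": [0,0,0]},
  {"gripper": 10,"delta_pos": [0,-0.85,-0.23],"dr": [0,0,0]},
  {"gripper": 10,"delta_pos": [0,-0.8,-0.37],"dr": [0,0,0]},
  {"gripper": 10,"delta_pos": [0,-0.73,-0.49],"dr": [0,0,0]},
])

```text
t: 16.78
ee_pos: [497.7, 123.1, 211.9]
orientation: [1.102, 1.268, -1.103]
ft_force: [4.4, -12.1, 1.8]
width: 19.2
```

apply_moves([
  {"gripper": 10,"delta_pos": [0,-0.64,-0.6],"dr": [0,0,0]},
  {"gripper": 10,"delta_pos": [0,-0.54,-0.69],"dr": [0,0,0]},
  {"gripper": 10,"delta_pos": [0,-0.42,-0.77],"dr": [0,0,0]},
  {"gripper": 10,"delta_pos": [0,-0.29,-0.83],"dr": [0,0,0]},
  {"gripper": 10,"delta_pos": [0,-0.16,-0.86],"dr": [0,0,0]},
])

```text
t: 17.2
ee_pos: [470.4, 158.1, 211.8]
orientation: [1.101, 1.271, -1.106]
ft_force: [-1.1, -9.2, 5.5]
width: 19.4
```

```bash
sed -i "s/o\['width'\].round(1)/round(float(o['width']),1)/" h.py; cat >> h.py <<'E'
def arc(n,st,yaw=.1423,hub=(524.0,172.8),R=55):
    o=ctrl.get_obs();r=o['ee_pos'][:2]-np.array(hub);a=np.arctan2(r[1],r[0]);c,s=np.cos(yaw),np.sin(yaw)
    for i in range(n):
        b=a-st*i;e=b-st;dv=R*np.array([np.cos(e)-np.cos(b),np.sin(e)-np.sin(b)]);print(i,[round(float(dv@[c,s])/10,2),round(float(dv@[s,-c])/10,2)])
E
python3 -c "
from h import *
wheel();arc(40,.05)"
```

```text
t 17.2 ang -2.873 R 55.6 tang push 8.6 radial 3.5 z 211.8 w 19.4 fz 5.5 f [-1.1 -9.2]
0 [-0.03, -0.27]
1 [-0.01, -0.27]
2 [-0.0, -0.27]
3 [0.01, -0.27]
4 [0.03, -0.27]
5 [0.04, -0.27]
6 [0.05, -0.27]
7 [0.07, -0.27]
8 [0.08, -0.26]
9 [0.09, -0.26]
10 [0.11, -0.25]
11 [0.12, -0.25]
12 [0.13, -0.24]
13 [0.14, -0.23]
14 [0.16, -0.23]
15 [0.17, -0.22]
16 [0.18, -0.21]
17 [0.19, -0.2]
18 [0.2, -0.19]
19 [0.21, -0.18]
20 [0.22, -0.17]
21 [0.22, -0.16]
22 [0.23, -0.15]
23 [0.24, -0.14]
24 [0.24, -0.12]
25 [0.25, -0.11]
26 [0.26, -0.1]
27 [0.26, -0.09]
28 [0.26, -0.07]
29 [0.27, -0.06]
30 [0.27, -0.05]
31 [0.27, -0.03]
32 [0.27, -0.02]
33 [0.27, -0.01]
34 [0.27, 0.01]
35 [0.27, 0.02]
36 [0.27, 0.04]
37 [0.27, 0.05]
38 [0.27, 0.06]
39 [0.26, 0.08]
```

apply_moves([
  {"gripper": 10,"delta_pos": [0,-0.03,-0.27],"dr": [0,0,0]},
  {"gripper": 10,"delta_pos": [0,-0.01,-0.27],"dr": [0,0,0]},
  {"gripper": 10,"delta_pos": [0,0,-0.27],"dr": [0,0,0]},
  {"gripper": 10,"delta_pos": [0,0.01,-0.27],"dr": [0,0,0]},
  {"gripper": 10,"delta_pos": [0,0.03,-0.27],"dr": [0,0,0]},
])

```text
t: 17.62
ee_pos: [468.7, 171.8, 211.8]
orientation: [1.101, 1.272, -1.105]
ft_force: [-2.5, -7.7, 7.1]
width: 19.4
```

```bash
python3 -c "
from h import *
wheel();arc(45,.04)"
```

```text
t 17.6167 ang -3.123 R 55.3 tang push 7.6 radial 2.7 z 211.8 w 19.4 fz 7.1 f [-2.5 -7.7]
0 [0.03, -0.22]
1 [0.04, -0.22]
2 [0.05, -0.21]
3 [0.06, -0.21]
4 [0.07, -0.21]
5 [0.07, -0.21]
6 [0.08, -0.2]
7 [0.09, -0.2]
8 [0.1, -0.2]
9 [0.11, -0.19]
10 [0.11, -0.19]
11 [0.12, -0.18]
12 [0.13, -0.18]
13 [0.14, -0.17]
14 [0.14, -0.17]
15 [0.15, -0.16]
16 [0.16, -0.16]
17 [0.16, -0.15]
18 [0.17, -0.14]
19 [0.17, -0.14]
20 [0.18, -0.13]
21 [0.18, -0.12]
22 [0.19, -0.11]
23 [0.19, -0.11]
24 [0.2, -0.1]
25 [0.2, -0.09]
26 [0.2, -0.08]
27 [0.21, -0.07]
28 [0.21, -0.07]
29 [0.21, -0.06]
30 [0.21, -0.05]
31 [0.22, -0.04]
32 [0.22, -0.03]
33 [0.22, -0.02]
34 [0.22, -0.01]
35 [0.22, -0.01]
36 [0.22, 0.0]
37 [0.22, 0.01]
38 [0.22, 0.02]
39 [0.22, 0.03]
40 [0.22, 0.04]
41 [0.22, 0.05]
42 [0.21, 0.06]
43 [0.21, 0.06]
44 [0.21, 0.07]
```

apply_moves([
  {"gripper": 10,"delta_pos": [0,0.03,-0.22],"dr": [0,0,0]},
  {"gripper": 10,"delta_pos": [0,0.04,-0.22],"dr": [0,0,0]},
  {"gripper": 10,"delta_pos": [0,0.05,-0.21],"dr": [0,0,0]},
  {"gripper": 10,"delta_pos": [0,0.06,-0.21],"dr": [0,0,0]},
  {"gripper": 10,"delta_pos": [0,0.07,-0.21],"dr": [0,0,0]},
])

```text
t: 18.03
ee_pos: [469.9, 182.8, 211.8]
orientation: [1.101, 1.272, -1.105]
ft_force: [-2.2, -8.0, 6.5]
width: 19.0
```

apply_moves([
  {"gripper": 10,"delta_pos": [0,0.07,-0.21],"dr": [0,0,0]},
  {"gripper": 10,"delta_pos": [0,0.08,-0.2],"dr": [0,0,0]},
  {"gripper": 10,"delta_pos": [0,0.09,-0.2],"dr": [0,0,0]},
  {"gripper": 10,"delta_pos": [0,0.1,-0.2],"dr": [0,0,0]},
  {"gripper": 10,"delta_pos": [0,0.11,-0.19],"dr": [0,0,0]},
])

```text
t: 18.45
ee_pos: [473.2, 193.2, 211.8]
orientation: [1.101, 1.271, -1.105]
ft_force: [-1.6, -9.3, 5.5]
width: 19.5
```

apply_moves([
  {"gripper": 10,"delta_pos": [0,0.11,-0.19],"dr": [0,0,0]},
  {"gripper": 10,"delta_pos": [0,0.12,-0.18],"dr": [0,0,0]},
  {"gripper": 10,"delta_pos": [0,0.13,-0.18],"dr": [0,0,0]},
  {"gripper": 10,"delta_pos": [0,0.14,-0.17],"dr": [0,0,0]},
  {"gripper": 10,"delta_pos": [0,0.14,-0.17],"dr": [0,0,0]},
])

```text
t: 18.87
ee_pos: [478.4, 202.7, 211.8]
orientation: [1.101, 1.271, -1.105]
ft_force: [-0.7, -9.3, 5.0]
width: 19.3
```

```bash
python3 -c "
from h import *
wheel()"
```

```text
t 18.8667 ang 2.561 R 54.6 tang push 8.2 radial -4.5 z 211.8 w 19.3 fz 5.0 f [-0.7 -9.3]
```

Still free at 8.2 N. Continuing.

apply_moves([
  {"gripper": 10,"delta_pos": [0,0.15,-0.16],"dr": [0,0,0]},
  {"gripper": 10,"delta_pos": [0,0.16,-0.16],"dr": [0,0,0]},
  {"gripper": 10,"delta_pos": [0,0.16,-0.15],"dr": [0,0,0]},
  {"gripper": 10,"delta_pos": [0,0.17,-0.14],"dr": [0,0,0]},
  {"gripper": 10,"delta_pos": [0,0.17,-0.14],"dr": [0,0,0]},
])

```text
t: 19.28
ee_pos: [485.3, 211.0, 211.8]
orientation: [1.101, 1.271, -1.105]
ft_force: [-1.0, -10.3, 6.0]
width: 19.2
```

```bash
python3 -c "
from h import *
wheel()"
```

```text
t 19.2833 ang 2.364 R 54.4 tang push 8.1 radial -6.6 z 211.8 w 19.2 fz 6.0 f [ -1.  -10.3]
```

apply_moves([
  {"gripper": 10,"delta_pos": [0,0.18,-0.12],"dr": [0,0,0]},
  {"gripper": 10,"delta_pos": [0,0.19,-0.1],"dr": [0,0,0]},
  {"gripper": 10,"delta_pos": [0,0.19,-0.1],"dr": [0,0,0]},
  {"gripper": 10,"delta_pos": [0,0.2,-0.09],"dr": [0,0,0]},
  {"gripper": 10,"delta_pos": [0,0.2,-0.08],"dr": [0,0,0]},
])

```text
t: 19.7
ee_pos: [493.1, 217.2, 211.8]
orientation: [1.1, 1.273, -1.107]
ft_force: [-4.6, -8.9, 9.5]
width: 19.3
```

```bash
python3 -c "
from h import *
wheel((524,172))"
```

```text
t 19.7 ang 2.17 R 54.7 tang push 8.8 radial -4.8 z 211.8 w 19.3 fz 9.5 f [-4.6 -8.9]
```

apply_moves([
  {"gripper": 10,"delta_pos": [0,0.2,-0.08],"dr": [0,0,0]},
  {"gripper": 10,"delta_pos": [0,0.2,-0.07],"dr": [0,0,0]},
  {"gripper": 10,"delta_pos": [0,0.21,-0.06],"dr": [0,0,0]},
  {"gripper": 10,"delta_pos": [0,0.21,-0.05],"dr": [0,0,0]},
  {"gripper": 10,"delta_pos": [0,0.21,-0.04],"dr": [0,0,0]},
])

```text
t: 20.12
ee_pos: [502.2, 222.1, 211.7]
orientation: [1.1, 1.274, -1.108]
ft_force: [-7.9, -6.5, 10.9]
width: 19.0
```

```bash
python3 -c "
from h import *
wheel((524,172));arc(20,.04,hub=(524,172))"
```

```text
t 20.1167 ang 1.981 R 54.6 tang push 9.8 radial -2.8 z 211.7 w 19.0 fz 10.9 f [-7.9 -6.5]
0 [0.21, -0.05]
1 [0.22, -0.05]
2 [0.22, -0.04]
3 [0.22, -0.03]
4 [0.22, -0.02]
5 [0.22, -0.01]
6 [0.22, -0.0]
7 [0.22, 0.01]
8 [0.22, 0.02]
9 [0.22, 0.02]
10 [0.22, 0.03]
11 [0.22, 0.04]
12 [0.21, 0.05]
13 [0.21, 0.06]
14 [0.21, 0.07]
15 [0.21, 0.08]
16 [0.2, 0.08]
17 [0.2, 0.09]
18 [0.2, 0.1]
19 [0.19, 0.11]
```

apply_moves([
  {"gripper": 10,"delta_pos": [0,0.16,-0.04],"dr": [0,0,0]},
  {"gripper": 10,"delta_pos": [0,0.16,-0.03],"dr": [0,0,0]},
  {"gripper": 10,"delta_pos": [0,0.17,-0.03],"dr": [0,0,0]},
  {"gripper": 10,"delta_pos": [0,0.17,-0.02],"dr": [0,0,0]},
  {"gripper": 10,"delta_pos": [0,0.17,-0.02],"dr": [0,0,0]},
])

```text
t: 20.53
ee_pos: [508.9, 224.4, 211.7]
orientation: [1.099, 1.276, -1.11]
ft_force: [-13.2, -7.2, 14.0]
width: 19.4
```

```bash
python3 -c "
from h import *
wheel((524,172))"
```

```text
t 20.5333 ang 1.851 R 54.5 tang push 14.7 radial -3.3 z 211.7 w 19.4 fz 14.0 f [-13.2  -7.2]
```

apply_moves([
  {"gripper": 10,"delta_pos": [0,0.06,-0.01],"dr": [0,0,0]},
  {"gripper": 10,"delta_pos": [0,0.06,0],"dr": [0,0,0]},
  {"gripper": 10,"delta_pos": [0,0,0],"dr": [0,0,0]},
  {"gripper": 10,"delta_pos": [0,0,0],"dr": [0,0,0]},
  {"gripper": 10,"delta_pos": [0,0,0],"dr": [0,0,0]},
])

```text
t: 20.95
ee_pos: [509.9, 224.7, 211.7]
orientation: [1.098, 1.276, -1.11]
ft_force: [-12.7, -6.9, 14.1]
width: 19.1
```

```bash
python3 -c "
from h import *
wheel((524,172))"
```

```text
t 20.95 ang 1.833 R 54.6 tang push 14.1 radial -3.4 z 211.7 w 19.1 fz 14.1 f [-12.7  -6.9]
```

apply_moves([
  {"gripper": 10,"delta_pos": [0,-0.07,0],"dr": [0,0,0]},
  {"gripper": 10,"delta_pos": [0,-0.05,0.02],"dr": [0,0,0]},
  {"gripper": 60,"delta_pos": [0,0,0],"dr": [0,0,0]},
  {"gripper": 60,"delta_pos": [0,0,0],"dr": [0,0,0]},
  {"gripper": 60,"delta_pos": [0,0,0],"dr": [0,0,0]},
])

```text
t: 21.37
ee_pos: [512.1, 226.0, 211.5]
orientation: [1.105, 1.273, -1.103]
ft_force: [-0.7, 0.3, 0.7]
width: 35.5
```

```bash
python3 -c "
from h import *
wheel((524,172))"
```

```text
t 21.3667 ang 1.787 R 55.3 tang push 0.6 radial 0.4 z 211.5 w 35.5 fz 0.7 f [-0.7  0.3]
```

apply_moves([
  {"gripper": 60,"delta_pos": [0,0,0],"dr": [0,0,0]},
  {"gripper": 60,"delta_pos": [-1,0,0],"dr": [0,0,0]},
  {"gripper": 60,"delta_pos": [-3,0,0],"dr": [0,0,0]},
  {"gripper": 60,"delta_pos": [-3,0,0],"dr": [0,0,0]},
  {"gripper": 60,"delta_pos": [-3,0,1],"dr": [0,0,0]},
])

```text
t: 21.78
ee_pos: [513.0, 216.8, 312.8]
orientation: [1.103, 1.274, -1.103]
ft_force: [0.7, 0.5, -0.1]
width: 52.5
```

apply_moves([
  {"gripper": 60,"delta_pos": [-1,0,3],"dr": [0,0,0]},
  {"gripper": 60,"delta_pos": [0,0,3.5],"dr": [0,0,0]},
  {"gripper": 60,"delta_pos": [0,0,3.5],"dr": [0,0,0]},
  {"gripper": 60,"delta_pos": [0,0,3.5],"dr": [0,0,0]},
  {"gripper": 60,"delta_pos": [0,0,2],"dr": [0,0,0]},
])

```text
t: 22.2
ee_pos: [535.5, 59.8, 322.2]
orientation: [1.105, 1.271, -1.104]
ft_force: [0.9, -0.2, 0.4]
width: 52.3
```

```bash
python3 - <<'E'
from h import *
d=grab('wrist');d=grab('wrist');s=grab('side');P=pts(d);z=P[...,2];o=ctrl.get_obs();print(o['t'],o['ee_pos'])
k=(z>226)&(z<242)&(np.hypot(P[...,0]-524,P[...,1]-172)<75);q=P[k];print('knob',k.sum(),q.mean(0) if len(q) else '')
h=(z>70)&(z<82)&(np.hypot(P[...,0]-542,P[...,1]-45)<20);print('handle',h.sum(),P[h].mean(0) if h.any() else '')
c=np.zeros((600,800,3),np.uint8);c[:300,:400]=cv2.resize(d['img'][...,::-1],(400,300),interpolation=3);c[:300,400:]=cv2.resize(s['img'][...,::-1],(400,300),interpolation=3)
c[300:,:400]=cv2.resize(s['img'][160:280,230:390,::-1],(400,300),interpolation=2);cv2.imwrite('pics/c7.png',c)
E
```

```text
22.35 [535.47694597  61.46443055 321.87589826]
knob 0 
handle 173 [542.63089881  44.84943544  77.0847336 ]
```

View pics/c7.png

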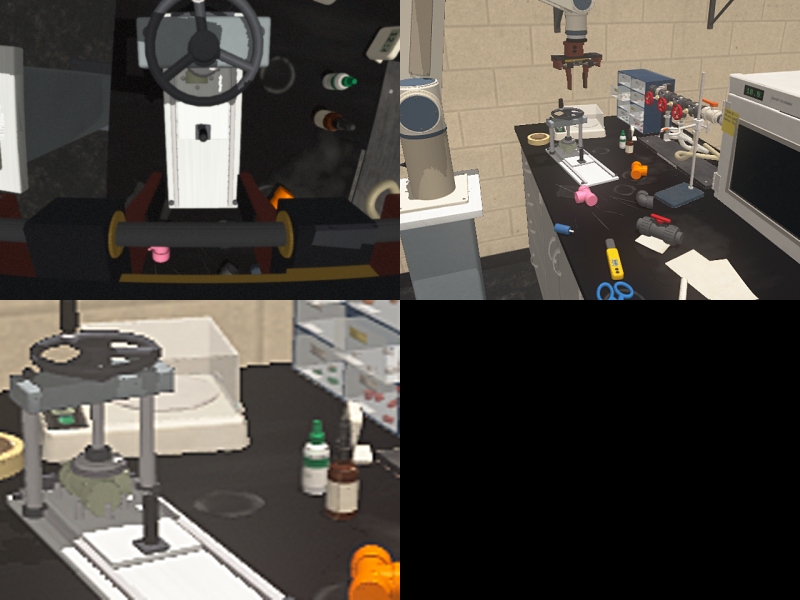

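The side view shows the pad down on the tee, which lies flat. The tray is still home: the handle is at (542.6, 44.8) mm, against (542.4, 45.1) at the stop. The elbow, valve, stone and pen look unmoved, and the arm is clear.

```bash
python3 -c "
from workcell import ctrl
print(ctrl.close_job())"
```

```text
the job is handed in; nothing more can be done
None
```

The tee is clamped in its nest with the tray home, and the job was handed in at about 22.4 s; the interface gave no verdict. I laid the light-green tee flat in the nest with its branch away from the robot. I then slid the tray to its stop, where it stopped moving and resisted with about 19 N. Last, I wound the wheel clockwise about 4.6 rad by the knob.

**Clamp force:** the push at the knob rose from 8–9 N running free to 14.7 N while turning. I then wound about 1 mm further and read 14.1 N after stopping. By the stiffness given, that puts the final push at about 15–16 N and the clamping at roughly 35–50 N. I did not take another reading while turning after that last millimetre.

**Last checks:**
- **Tray and tee:** the handle is within 0.3 mm of where it stood at the stop, and the pad is down on the flat tee.
- **Bystanders:** they look unmoved in the side picture; I did not measure their positions.
- **Knob:** it was not re-measured at the end, as it was out of the wrist camera's view.

**Disagreements:** the top camera placed the tee and nest about 3–4 mm off from the wrist camera, so I relied on the wrist view. The wheel centre also came out about 1 mm off while turning, and I corrected for it on the way.

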